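Shut the red stopcock under the sliding cover

ROBOT

A 6-joint arm with a two-finger parallel gripper is mounted at the origin on a cart in front of the work surface, level with it; the furniture and walls round the work are solid. World frame = base frame: x ahead of the robot, y to its left, z up, the work surface at z = 0. Lengths are in m, angles in rad, forces in N, time in s.
With the tool pointing down it reaches from about 0.2 to 0.875 m from the base axis. Payload 3.4 kg.
Tool frame: the origin (TCP) lies between the finger pads; the fingertips stand 25 mm ahead of it and the grasp point (between the pads) lies 6 mm ahead of it (r.nose_length is the z of the fingertips in the tool frame, in m); z points along the fingers, x is the direction in which the jaws open and shut, and the axes are right-handed (so a half turn about z gives the same grasp; the last joint's range is limited). The gripper opens to 94 mm and grips with 3 to 60 N. Pads are 16 mm wide; open, the fingers measure 119 mm over their backs; the gripper's body (75 mm by 177 mm) begins 78 mm behind the grasp point.
Start: joints at [1.211, 0.276, 1.505, -0, 1.361, -0.121], TCP at [0.136, 0.559, 0.23] pointing down, gripper open.
Joint ranges: [-2.89, 2.89], [-0.75, 2.08], [0.22, 2.7], [-1.18, 4.32], [0.11, 2.71], [-2.7, 2.7]. Speed limits (rad/s): [2.57, 2.57, 3.14, 3.14, 3.14, 3.14].

INTERFACE

Orientations are given as a unit quaternion [w, x, y, z].
In Python, from plant import r, gripper_to, inverse_kinematics, vision, models, telemetry gives the robot as it stands. Calls block until the motion is done:
- r.move_to(position, orientation): joint-space move of the TCP to a pose.
- r.move_l(position, rot=None, vel=0.15, guard=None): straight line of the TCP; rot=None keeps the orientation; vel is the mean speed in m/s. With guard (N) it stops when the force on the tool has changed by that much, and returns True; else False.
- r.movej(angles): joint-space move.
- gripper_to(opening, f_grip=None): finger opening in m; f_grip is the grip in N (None keeps the last); returns when the fingers have stopped.
- r.hold(seconds).
- inverse_kinematics(position, orientation): joint angles nearest the present ones, or None.
- vision.snapshot(name): name is "scene" or "top" or "wrist"; returns the picture (400x640x3 uint8, red, green, blue); there is no depth.
- vision.get_calibration(name): a dict with "fx", "fy", "cx", "cy" (pixels), "position" and "orientation" of the camera in the world. Camera axes: x right, y down, z forward; pixel columns grow to the right and rows downward; lengths in m; the calibration is good to about 2 mm. A picture is of the moment at which its call begins: read the wrist's pose just before it. get_calibration takes no time and is no camera call; for the wrist camera it gives the pose at the moment of the call.
A pose or a line that the arm cannot do raises r.PlanningError and nothing moves.
- r.sign_off(): hands the job in, once; it reports no verdict.
Trained networks look in the newest picture that a camera, given by its name, has taken for a name from the list of things; names that differ only in an ending like _2 or _b are one class to them, and where a whole thing is asked for, a point or a joint stands for the part that bears it (a point fixed in the world has none). Each returns a list of dicts, best first, with "score" (0 to 1); they miss things now and then, are a little off and sometimes report something else, mostly with a low value. They report only what shows in the picture. A call takes as long as a camera call.
- models.boxes_of(thing, camera): "at" ([x, y, z] in m, in world coordinates, good to about 4 mm: the middle of the surface that is visible of it).
- models.regions_of(thing, camera): "pixels" (400x640 bool, what is visible of it).
- models.mark_of(thing, camera): "at" ([x, y, z] in m, in world coordinates, good to about 4 mm: a listed point, or the origin of a listed thing).
Readings, each from a call of its own:
- telemetry.current_t(): time.
- telemetry.current_joints(): joint angles.
- telemetry.current_dq(): joint speeds.
- telemetry.current_joint_efforts(): joint torques, N m.
- telemetry.current_ee_pos(): TCP position.
- telemetry.current_tool_rot(): TCP orientation.
- telemetry.current_wrist_force(): force on the tool from outside, world axes, zero at the start.
- telemetry.current_torque(): the same for the moment, N m.
- telemetry.current_opening(): finger opening in m.
Only numpy, scipy, OpenCV 4.12 (cv2) and the standard library are available. Lean on these libraries where they do the work, as an engineer would, in place of code of your own. Each camera call takes 0.05 s, during which the arm holds its last target.

TASK

Slide the steel cover of the grey valve box all the way back (away from the robot), then push the red stopcock handle under it a quarter turn clockwise, seen from above, until it is fully shut against its stop. Do it only by pushing with the fingertips: do not grip the red handle, leave the yellow handle as it is, and do not move the loose things standing about. Leave the cover open.

Things in the scene. Friction and masses are not known exactly. Their poses are not given: they have to be found in the camera images.
- valve_box: Low fixed grey box, 196 x 194 mm and 64 mm high, with aluminium guide rails up to z = 76 mm along both sides. Origin: on the table surface, under the middle of the pit; x points to the back of the box (away from the robot), y to its left, z up. In this frame the open pit spans x -44 to +48 mm and y -92 to +92 mm with 5 mm walls whose tops are at z = 64 mm; behind it, up to x = 147 mm, is a solid deck of the same height. The box may be turned by up to 0.2 rad.
- cover (a joint): How far the steel cover is slid back along the box's +x (m): 0 = covering the pit, 0.094 = fully back over the deck, pit open. It slides with about 2 N of friction, stays where it is left and cannot be lifted. Plate 100 x 176 mm, top at z = 71 mm above the table; when closed it spans x -48 to +52 mm in the box frame.
- cover_step (a point): Middle of the upright front face of the black thumb step on the cover. The face looks to the box's -x, is 120 mm wide (along y) and rises from the cover's top (z = 71 mm) to z = 89 mm; behind it the step slopes down, so it is made for pushing back. In front of it 28 mm of flat cover. This point lies at z = 80 mm and moves with the cover.
- red_valve: Brass stopcock with the red handle, standing in the pit in one of two places (left or right, 72 mm apart; the yellow one has the other). Origin: on the handle's vertical turning axis, 6 mm above the table; same axes as the box. All the brass stays below z = 42 mm above the table, the handle is above that.
- red_lever (a joint): Turn of the red handle (rad): 0 = open, the handle points from its axis to the box's -x (front); 1.571 = shut against its stop, the handle points to the box's +y (left). It grows clockwise seen from above, starts at 0 to 0.15, turns with about 0.12 N m of friction and stays where it is left.
- red_tip (a point): Point in the red handle's middle line 50 mm out from the turning axis, 52 mm above the table. The handle is a straight bar 15 mm wide that reaches 54 mm out from the axis, from z = 42 to 58 mm above the table, with a 6 mm wide middle ridge up to z = 61 mm.
- yellow_valve: The same stopcock with a yellow handle, in the other place. Origin as for the red one.
- yellow_lever (a joint): Turn of the yellow handle (rad), as for the red one: 0 to 0.15 at the start; to be left so.
- yellow_tip (a point): Point in the yellow handle's middle line, 50 mm out from its axis, 52 mm above the table.
- vial_blue: Loose small vial with a blue cap, 23 mm wide, 51 mm high, on the table just left of the box. Origin under its middle.
- vial_orange: Loose small brown vial with an orange cap, 23 mm wide, 51 mm high, left of the other. Origin under its middle.
- dish: Loose shallow clear dish with small parts, 66 mm wide, 13 mm high. Origin under its middle.
- jar: Loose white beaker, 67 mm wide, 112 mm high. Origin under its middle.
- tape: Loose roll of amber tape lying flat, 66 mm wide, 19 mm high. Origin under its middle.

How it is judged:
By the outcome, as a careful person would: the job done as asked, in the order asked, and still so for the second after the job is handed in, with the robot touching nothing.
It also fails if it takes over 38 s, if anything falls off the work surface, if the arm or the gripper's body presses on something with over 40 N, if the wrist force passes 120 N, or if a joint passes its speed limit or range.

## Working session

There is one attempt and no reset: what is moved stays moved. The work goes in short steps, each a Python script; the robot and the scene stay as the last script left them, time stands still between calls to the robot, and variables do not carry over. Pictures are saved under pics/ and viewed, and the job is handed in when it is done.

```bash
mkdir -p pics; ls; python3 - <<'E'
from plant import r, gripper_to, inverse_kinematics, vision, models, telemetry
import cv2, numpy as np
print(telemetry.current_t())
for c in ("scene","top"):
    im=vision.snapshot(c); cv2.imwrite(f"pics/{c}0.png",im[:,:,::-1])
    k=vision.get_calibration(c); print(c,{a:np.round(b,4) for a,b in k.items()})
for t in ["valve_box","cover_step","vial_blue","vial_orange","dish","jar","tape","red_valve","yellow_valve"]:
    print(t,[(np.round(d["at"],4),round(d["score"],2)) for d in models.mark_of(t,"top")[:2]])
print(telemetry.current_t(), r.nose_length)
E
```

```text
pics
0.0
scene {'fx': np.float64(427.3832), 'fy': np.float64(427.3832), 'cx': np.float64(314.8896), 'cy': np.float64(200.6222), 'position': array([ 0.0478, -0.296 ,  0.7436]), 'orientation': array([-0.2914,  0.83  , -0.4488,  0.1575])}
top {'fx': np.float64(361.6286), 'fy': np.float64(361.6286), 'cx': np.float64(318.6529), 'cy': np.float64(204.7345), 'position': array([0.4083, 0.0245, 0.9458]), 'orientation': array([-0.0182,  0.7134, -0.6992,  0.0423])}
valve_box [(array([ 0.5036, -0.2378,  0.0015]), 0.85)]
cover_step [(array([ 0.493 , -0.2383,  0.0816]), 0.77)]
vial_blue [(array([0.4264, 0.0828, 0.0013]), 0.57), (array([ 0.4851, -0.113 , -0.0036]), 0.38)]
vial_orange [(array([ 0.4828, -0.0663, -0.0012]), 0.59)]
dish [(array([ 0.4268,  0.0845, -0.0007]), 0.97)]
jar [(array([0.41  , 0.1777, 0.0011]), 0.97)]
tape [(array([4.389e-01, 2.611e-01, 3.000e-04]), 0.68), (array([ 0.5004, -0.2367,  0.0015]), 0.55)]
red_valve []
yellow_valve []
0.55 0.025
```

View pics/top0.png

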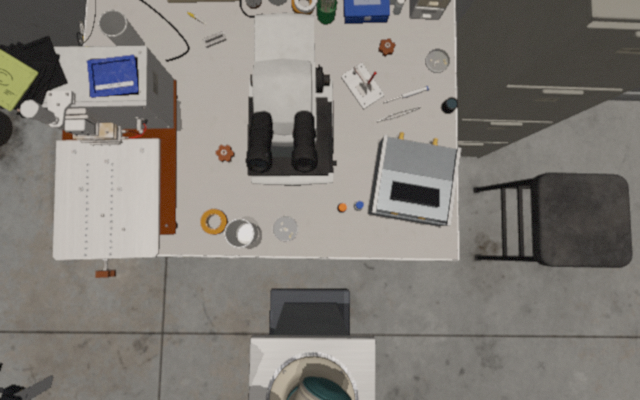

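View pics/scene0.png

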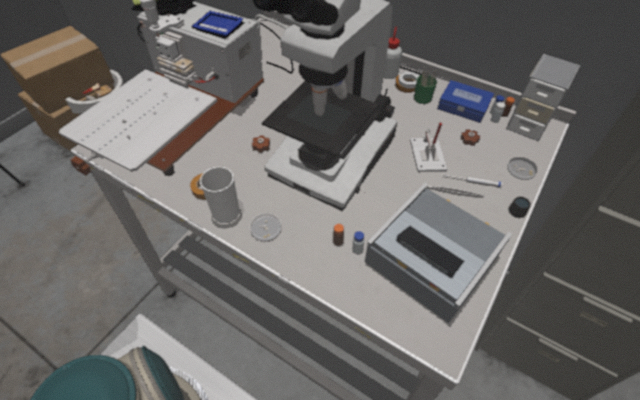

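The top view shows the grey box at about (415,180), turned by about -0.2 rad. The vials are at (342,208) and (359,206), and the tall microscope stands around (290,120). I'll swing at a short radius to stay clear of it. Next I'll fit the box pose.

```bash
cat > h.py <<'E'
from plant import r, gripper_to, inverse_kinematics, vision, models, telemetry
import cv2, numpy as np
from scipy.spatial.transform import Rotation as R
def quat(m): return np.roll(R.from_matrix(m).as_quat(),1)
def cam(n):
    k=vision.get_calibration(n); q=np.array(k["orientation"]); return k,R.from_quat(np.roll(q,-1)).as_matrix(),np.array(k["position"])
def proj(P,c):
    k,Rc,p=c; v=(np.atleast_2d(P)-p)@Rc
    return np.c_[k["fx"]*v[:,0]/v[:,2]+k["cx"],k["fy"]*v[:,1]/v[:,2]+k["cy"]]
def back(uv,z,c):
    k,Rc,p=c; uv=np.atleast_2d(uv); d=np.c_[(uv[:,0]-k["cx"])/k["fx"],(uv[:,1]-k["cy"])/k["fy"],np.ones(len(uv))]@Rc.T
    return p+d*((z-p[2])/d[:,2])[:,None]
def b2w(P,pose):
    x,y,a=pose; P=np.atleast_2d(P).astype(float); c,s=np.cos(a),np.sin(a)
    return np.c_[x+c*P[:,0]-s*P[:,1],y+s*P[:,0]+c*P[:,1],P[:,2]]
def rect(x0,x1,y0,y1,z): return np.array([[x0,y0,z],[x1,y0,z],[x1,y1,z],[x0,y1,z]])/1000
def down(yaw): # tool x along yaw, z down
    c,s=np.cos(yaw),np.sin(yaw); return quat(np.array([[c,s,0],[s,-c,0],[0,0,-1]]))
E
python3 - <<'E'
from h import *
im=vision.snapshot("top"); c=cam("top")
m=models.regions_of("valve_box","top"); print([ (x["score"],x["pixels"].sum()) for x in m])
mm=m[0]["pixels"].astype(np.uint8)
rc=cv2.minAreaRect(cv2.findNonZero(mm)); print(rc)
W=back(cv2.boxPoints(rc),0.07,c); print(W.round(4))
for i in range(4):
    d=W[(i+1)%4]-W[i]; print(np.linalg.norm(d).round(4),np.arctan2(d[1],d[0]).round(3))
mc=W.mean(0); print(mc)
for cn in ("top","scene"):
    if cn=="scene": im=vision.snapshot("scene"); 
    print([(d["at"],d["score"]) for d in models.mark_of("valve_box",cn)],[(d["at"],d["score"]) for d in models.mark_of("cover_step",cn)])
    cc=cam(cn); o=im.copy()
    S=4 if cn=="top" else 3; x0,y0=(340,120) if cn=="top" else (340,170)
    o=cv2.resize(o[y0:y0+130,x0:x0+180],None,fx=S,fy=S,interpolation=cv2.INTER_CUBIC)
    for pose in [(0.5036,-.2378,-.2)]:
        for q in (rect(-49,147,-97,97,76),rect(-49,147,-97,97,0),rect(-48,52,-88,88,71)):
            p=((proj(b2w(q,pose),cc)-[x0,y0]+.5)*S).astype(int); cv2.polylines(o,[p],True,(255,0,0),1)
    cv2.imwrite(f"pics/fit_{cn}.png",o[:,:,::-1])
E
```

```text
[(0.84, np.int64(6787))]
((414.837890625, 177.97299194335938), (86.14508056640625, 86.47386932373047), 9.462322235107422)
[[ 0.4647 -0.1188  0.07  ]
 [ 0.6783 -0.1528  0.07  ]
 [ 0.6483 -0.3671  0.07  ]
 [ 0.4343 -0.3282  0.07  ]]
0.2163 -0.158
0.2164 -1.71
0.2175 2.962
0.2117 1.427
[ 0.55638545 -0.24170331  0.07      ]
[([0.5004, -0.2373, 0.0014], 0.9)] [([0.4937, -0.2391, 0.0787], 0.84)]
[([0.5028, -0.2377, -0.003], 0.77)] [([0.4936, -0.2375, 0.0788], 0.79)]
```

View pics/fit_top.png

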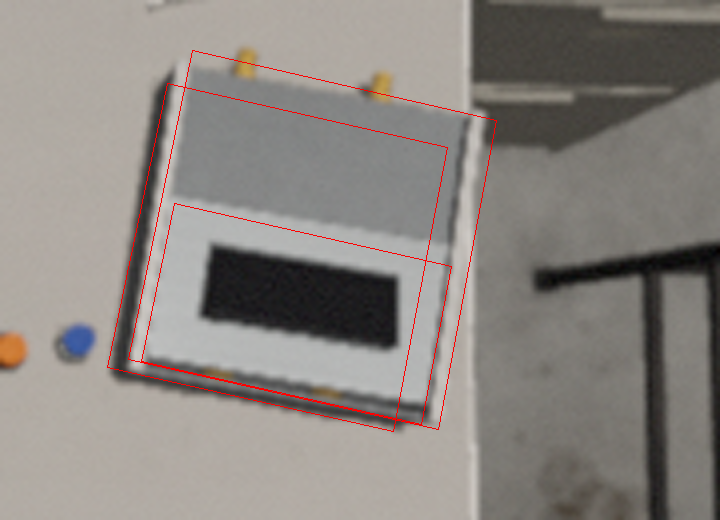

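View pics/fit_scene.png

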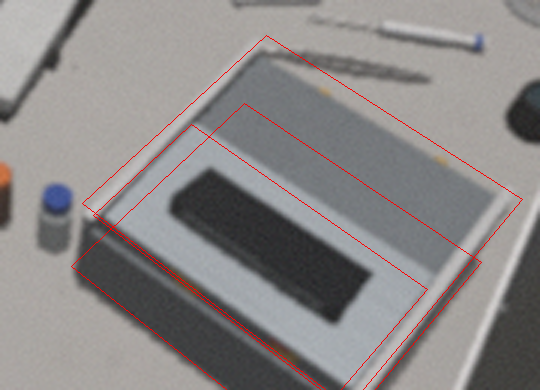

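```bash
python3 - <<'E'
from h import *
from scipy.optimize import least_squares
c=cam("top")
uv=np.array([[143,360],[428,410],[172,198],[447,243],[190,66],[470,116]])/4+[340,120]-.5+.125
P=np.array([[-48,88,71],[-48,-88,71],[52,88,71],[52,-88,71],[147,92,64],[147,-90,64]])/1000
s=least_squares(lambda p:(proj(b2w(P,p),c)-uv).ravel(),[.5,-.238,-.17]); print(s.x.round(4),s.fun.round(2))
print("step",b2w([[-.02,0,.08]],s.x))
print(telemetry.current_tool_rot(), R.from_quat(np.roll(telemetry.current_tool_rot(),-1)).as_matrix().round(3))
k=cam("wrist");print(k[2],k[1].round(3))
a=s.x[2]
for nm,p,yaw in [("ret",[.08,.28,.32],None),("pre",[.40,-.22,.26],a),("pre90",[.40,-.22,.26],a+np.pi/2),("pre-90",[.40,-.22,.26],a-np.pi/2),("pre180",[.40,-.22,.26],a+np.pi)]:
    q=telemetry.current_tool_rot() if yaw is None else down(yaw)
    print(nm,inverse_kinematics(p,q))
E
```

```text
[ 0.5075 -0.2391 -0.1575] [ 0.51  0.34 -0.26  0.57 -0.22  1.01  0.78  2.52 -0.84 -2.59  0.04 -1.99]
step [[ 0.48774315 -0.23591781  0.08      ]]
[-2.42382880e-05  7.86300257e-01  6.17844562e-01  4.78822154e-05] [[ 0.237  0.972  0.   ]
 [ 0.972 -0.237  0.   ]
 [ 0.     0.    -1.   ]]
[0.06012966 0.57717366 0.38570608] [[ 0.236  0.936  0.26 ]
 [ 0.972 -0.228 -0.062]
 [ 0.001  0.267 -0.964]]
ret [ 1.05184897e+00 -2.20113887e-01  1.80415513e+00  8.87262910e-06
  1.55744445e+00 -2.80148151e-01]
pre [-6.55458419e-01  7.82514464e-02  1.68353116e+00 -4.44089210e-16
  1.37981005e+00 -4.97951924e-01]
pre90 [-6.55458419e-01  7.82514464e-02  1.68353116e+00 -4.44089210e-16
  1.37981005e+00 -2.06874825e+00]
pre-90 [-6.55458419e-01  7.82514464e-02  1.68353116e+00 -4.44089210e-16
  1.37981005e+00  1.07284440e+00]
pre180 [-6.55458419e-01  7.82514464e-02  1.68353116e+00 -4.44089210e-16
  1.37981005e+00  2.64364073e+00]
```

```bash
python3 - <<'E'
from h import *
a=-0.1575
q0=telemetry.current_tool_rot()
r.move_to([.08,.28,.32],q0)
j=telemetry.current_joints(); 
gripper_to(0.0)
j=np.array(telemetry.current_joints()); j[0]=-.6; j[5]=-1.9
r.movej(list(j))
print(telemetry.current_ee_pos(),telemetry.current_t(),telemetry.current_opening())
r.move_to([.42,-.225,.26],down(a+np.pi/2))
c=cam("wrist"); im=vision.snapshot("wrist"); cv2.imwrite("pics/w1.png",im[:,:,::-1])
print(c[0]["fx"],c[2])
for t in ("valve_box","cover_step"): print(t,[(np.round(d["at"],4),d["score"]) for d in models.mark_of(t,"wrist")[:2]])
o=im.copy()
pose=(.5075,-.2391,-.1575)
for q in (rect(-49,147,-97,97,76),rect(-48,52,-88,88,71)):
    cv2.polylines(o,[proj(b2w(q,pose),c).astype(int)],True,(255,0,0),1)
st=b2w(np.array([[-20,60,71],[-20,-60,71],[-20,-60,89],[-20,60,89]])/1000,pose)
cv2.polylines(o,[proj(st,c).astype(int)],True,(0,255,0),1)
cv2.imwrite("pics/w1o.png",o[:,:,::-1])
print(telemetry.current_t(),telemetry.current_ee_pos())
E
```

```text
[ 0.27270425 -0.10190481  0.32000256] 5.2167 0.0006653745318734293
335.5119589308082 [ 0.34247593 -0.21178377  0.41544206]
valve_box [(array([ 0.5063, -0.2406,  0.0035]), 0.86)]
cover_step []
6.1833 [ 0.41934208 -0.22403815  0.26124026]
```

View pics/w1o.png

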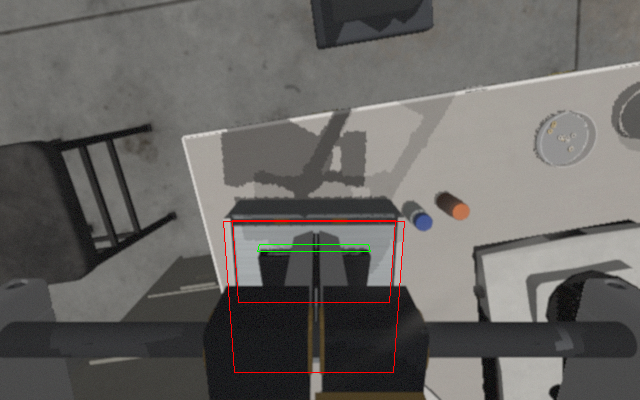

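The overlay matches the box: the cover's front edge is at row 221 and the step face at row 250. The closed fingers stand at about (317,250). I'll push the cover now.

```bash
python3 - <<'E'
from h import *
pose=(.5070,-.2392,-.1575); a=pose[2]
T=lambda x,y,z:list(b2w([[x/1000,y/1000,z/1000]],pose)[0])
q=down(a+np.pi/2)
r.move_to(T(-40,0,130),q)
print("desc",r.move_l(T(-40,0,102),vel=.1,guard=12))
print("push",r.move_l(T(50,0,102),vel=.1,guard=15),telemetry.current_ee_pos(),telemetry.current_wrist_force())
g=r.move_l(T(73,0,102),vel=.05,guard=15)
p=np.array(telemetry.current_ee_pos()); f=telemetry.current_wrist_force()
c_,s_=np.cos(a),np.sin(a); d=p[:2]-np.array(pose[:2]); print("push2",g,(c_*d[0]+s_*d[1]).round(4),(-s_*d[0]+c_*d[1]).round(4),p,f,telemetry.current_t())
r.move_l(T(40,0,102),vel=.15)
r.move_l(T(40,0,160),vel=.2)
for n in ("top","scene"):
    im=vision.snapshot(n); cv2.imwrite(f"pics/{n}2.png",im[:,:,::-1])
print(telemetry.current_t())
E
```

```text
desc False
push False [ 0.55656233 -0.24729382  0.1020598 ] [0.85620453 0.1168849  0.25143078]
push2 True 0.0605 0.0002 [ 0.56676024 -0.24851202  0.10134499] [-0.44281118  0.12220999  0.12353126] 8.6333
9.45
```

```bash
python3 - <<'E'
import cv2
for n,(x,y) in {"top":(340,110),"scene":(340,170)}.items():
    i=cv2.imread(f"pics/{n}2.png")[y:y+140,x:x+180]; cv2.imwrite(f"pics/{n}2c.png",cv2.resize(i,None,fx=4,fy=4,interpolation=cv2.INTER_CUBIC))
E
```

```text
(no output)
```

View pics/top2c.png

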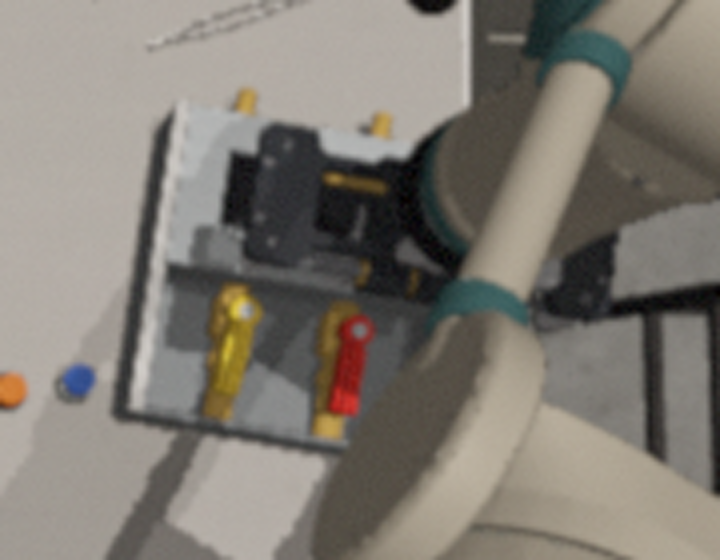

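View pics/scene2c.png

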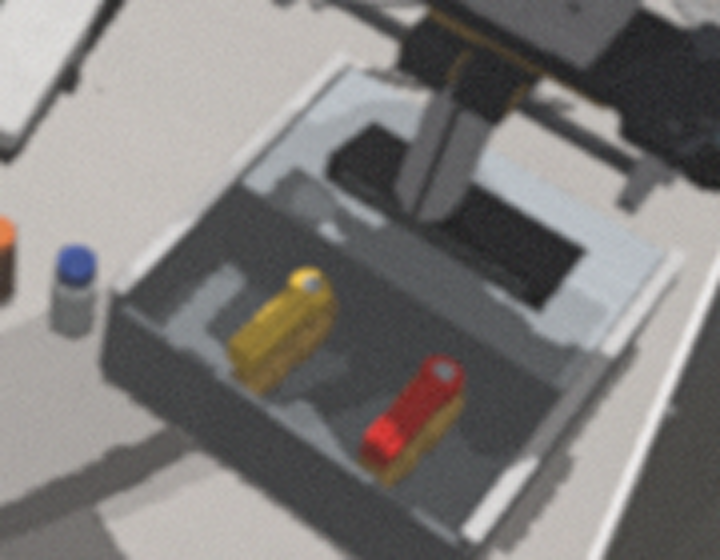

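The cover is back and the pit is open. Red is in the right place at about scene crop (410,410), yellow on the left. The guard stopped the push about 5 mm earlier than I expected, so I'll check how far the cover went and locate the valves.

```bash
python3 - <<'E'
from h import *
for n in ("scene","top"):
    for t in ("cover_step","valve_box","red_valve","red_tip","yellow_valve","yellow_tip"):
        print(n,t,[(np.round(d["at"],4),d["score"]) for d in models.mark_of(t,n)[:1]])
c=cam("scene"); im=cv2.imread("pics/scene2.png"); x,y=340,170
im=cv2.resize(im[y:y+140,x:x+180],None,fx=4,fy=4,interpolation=cv2.INTER_CUBIC)
def dr(P,col,pose):
    cv2.polylines(im,[((proj(b2w(P,pose),c)-[x,y]+.5)*4).astype(int)],True,col,1)
pose=(.507,-.2392,-.1575)
dr(rect(-44,48,-92,92,64),(0,0,255),pose)
dr(rect(46,146,-88,88,71),(0,255,0),pose)
dr(np.array([[74,60,71],[74,-60,71],[74,-60,89],[74,60,89]])/1000,(255,255,0),pose)
cv2.imwrite("pics/s2o.png",im)
print(telemetry.current_t())
E
```

```text
scene cover_step [(array([ 0.5773, -0.2493,  0.0789]), 0.89)]
scene valve_box [(array([ 5.018e-01, -2.361e-01, -5.000e-04]), 0.62)]
scene red_valve [(array([ 0.5245, -0.2827,  0.0086]), 0.61)]
scene red_tip [(array([ 0.4729, -0.27  ,  0.0498]), 0.82)]
scene yellow_valve [(array([ 0.5322, -0.209 ,  0.0062]), 0.58)]
scene yellow_tip [(array([ 0.4841, -0.2028,  0.0513]), 0.61)]
top cover_step [(array([ 0.5765, -0.2505,  0.079 ]), 0.68)]
top valve_box [(array([ 0.5024, -0.2358,  0.0012]), 0.62)]
top red_valve [(array([ 0.5263, -0.285 ,  0.0108]), 0.94)]
top red_tip [(array([ 0.4738, -0.2711,  0.0487]), 0.53)]
top yellow_valve [(array([ 0.5336, -0.2093,  0.0084]), 0.86)]
top yellow_tip [(array([ 0.4838, -0.2015,  0.0544]), 0.72)]
10.05
```

View pics/s2o.png

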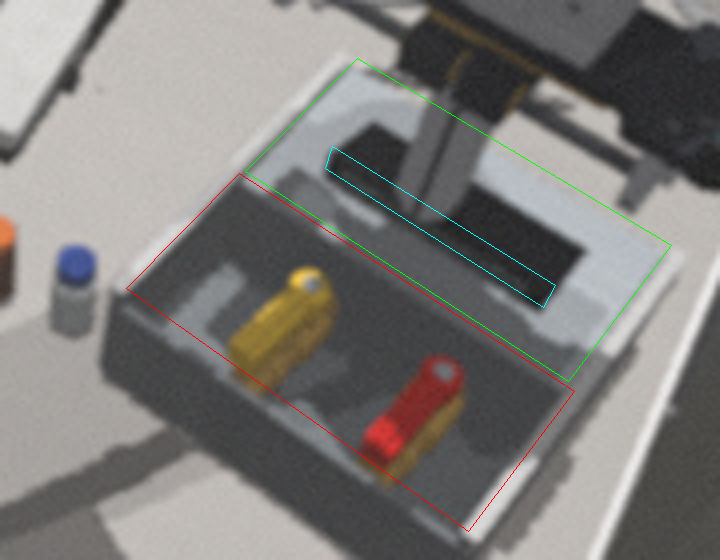

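```bash
python3 - <<'E'
from h import *
pose=(.5070,-.2392,-.1575); a=pose[2]
T=lambda x,y,z:list(b2w([[x/1000,y/1000,z/1000]],pose)[0])
def bx():
    d=np.array(telemetry.current_ee_pos())[:2]-np.array(pose[:2]); c_,s_=np.cos(a),np.sin(a); return (c_*d[0]+s_*d[1]).round(4)
r.move_l(T(42,0,102),vel=.2)
g=r.move_l(T(57,0,102),vel=.06,guard=15); print(g,bx(),np.round(telemetry.current_wrist_force(),1))
for x in (61,63,65,67,69,71):
    g=r.move_l(T(x,0,102),vel=.04,guard=25); f=telemetry.current_wrist_force(); print(x,g,bx(),np.round(f,1))
    if g or np.hypot(*f[:2])>22: break
im=vision.snapshot("top"); cv2.imwrite("pics/top3.png",im[:,:,::-1])
r.move_l(T(40,0,102),vel=.15)
r.move_l(T(40,0,150),vel=.2)
print(telemetry.current_t())
E
```

```text
False 0.0578 [ 0.3 -0.  -0. ]
61 False 0.0606 [-0.7  0.1  0. ]
63 False 0.0608 [-5.8  0.8  3.8]
65 False 0.0609 [-7.8  0.5  5. ]
67 False 0.061 [-11.4   1.1   9. ]
69 False 0.0612 [-15.5   0.7  10.3]
71 False 0.0613 [-19.1   1.8  14.5]
13.1917
```

The re-push stalled at the same place (61 mm) while the force climbed to 19 N, so the cover is on its end stop. Next I'll move above the entry point beside the red handle and measure it with the wrist camera.

```bash
python3 - <<'E'
from h import *
a=-.1575; ax=np.array([.524,-.2835])
cs=np.array([[np.cos(a),-np.sin(a)],[np.sin(a),np.cos(a)]])
p=ax+cs@np.array([-.036,-.030])
r.move_to([p[0],p[1],.15],down(a))
c=cam("wrist"); im=vision.snapshot("wrist"); cv2.imwrite("pics/w4.png",im[:,:,::-1])
for t in ("red_valve","red_tip","yellow_valve","yellow_tip"):
    print(t,[(np.round(d["at"],4),d["score"]) for d in models.mark_of(t,"wrist")[:1]])
im2=vision.snapshot("top"); cv2.imwrite("pics/top4.png",im2[:,:,::-1])
for t in ("red_valve","red_tip","yellow_valve","yellow_tip"):
    print(t,[(np.round(d["at"],4),d["score"]) for d in models.mark_of(t,"top")[:1]])
def circ(h): pass
for th in (0,.1):
    u=cs@np.array([-np.cos(th),np.sin(th)]); n=cs@np.array([np.sin(th),np.cos(th)])
    q=[np.r_[ax+u*s+n*w,.058] for s,w in ((0,-.0075),(.054,-.0075),(.054,.0075),(0,.0075))]
    cv2.polylines(im,[proj(np.array(q),c).astype(int)],True,(0,255,255) if th else (0,255,0),1)
cv2.imwrite("pics/w4o.png",im[:,:,::-1])
print(telemetry.current_t(),telemetry.current_joints())
E
```

```text
red_valve [(array([ 0.5258, -0.2829,  0.0077]), 0.84)]
red_tip [(array([ 0.4718, -0.2688,  0.0537]), 0.87)]
yellow_valve [(array([ 0.5313, -0.211 ,  0.0027]), 0.81)]
yellow_tip [(array([ 0.483 , -0.2012,  0.0489]), 0.8)]
red_valve [(array([ 0.4848, -0.1134, -0.0024]), 0.72)]
red_tip [(array([ 0.5324, -0.2086,  0.008 ]), 0.57)]
yellow_valve [(array([ 0.534 , -0.2055,  0.0045]), 0.89)]
yellow_tip [(array([ 0.4835, -0.2015,  0.0548]), 0.49)]
14.975 [-6.87477323e-01  3.28677012e-01  1.63596612e+00 -3.07620841e-05
  1.17680817e+00 -5.30147422e-01]
```

View pics/w4o.png

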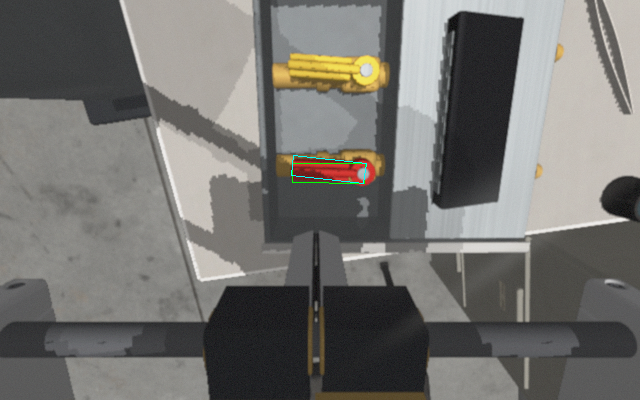

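The wrist view shows the red handle running from (293,168) to its screw at (363,174). It matches the overlay for about 0.1 rad, with the axis about 2 mm off. The cover lies over the whole deck. Now I'll descend on the handle's right side and push along the arc.

```bash
python3 - <<'E'
from h import *
a=-.1575; ax=np.array([.522,-.285])
cs=np.array([[np.cos(a),-np.sin(a)],[np.sin(a),np.cos(a)]])
def P(th,o,rad=.036,z=.0715):
    u=np.array([-np.cos(th),np.sin(th)]); n=np.array([np.sin(th),np.cos(th)])
    return list(np.r_[ax+cs@(rad*u-o*n),z])
r.move_to(P(0,.030,z=.115),down(a))
print("desc",r.move_l(P(0,.030),vel=.1,guard=8))
print("contact",r.move_l(P(0.1,.0165),rot=down(a-.1),vel=.05,guard=12),np.round(telemetry.current_wrist_force(),1))
for th in np.arange(.3,1.51,.2):
    g=r.move_l(P(th,.0165),rot=down(a-th),vel=.06,guard=15)
    f=np.array(telemetry.current_wrist_force()); print(th.round(2),g,np.round(f,1),np.round(np.array(telemetry.current_ee_pos())-P(th,.0165),4))
    if g: break
vision_im=vision.snapshot("scene"); cv2.imwrite("pics/s5.png",vision_im[:,:,::-1])
c=cam("wrist");im=vision.snapshot("wrist"); cv2.imwrite("pics/w5.png",im[:,:,::-1])
print(telemetry.current_t())
E
```

```text
desc False
contact False [-0.4 -0.3 -0.4]
0.3 False [ 0.  -1.8  2.1] [ 0.     -0.0006  0.0003]
0.5 False [-1.1 -0.7  0.9] [-0.0001 -0.0001  0.    ]
0.7 False [-1.3 -0.6  1.4] [-0.0001  0.0002 -0.0001]
0.9 False [-1.6 -0.1  0.1] [-0.0002  0.0003 -0.0002]
1.1 False [-2.6 -0.4  0. ] [-0.0003  0.0004 -0.0003]
1.3 False [-1.3  1.5  0.6] [-0.0003  0.0004 -0.0003]
1.5 False [-2.2  1.5  0.2] [-0.0002  0.0003 -0.0002]
18.8667
```

View pics/w5.png

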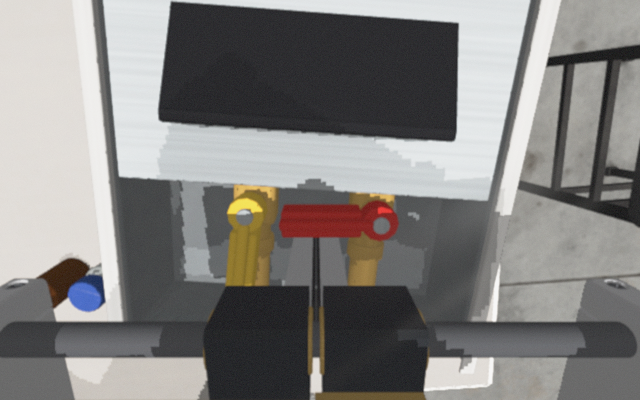

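The wrist picture shows the handle nearly shut, lying from (380,222) to (282,220), with yellow untouched. I'll push on to the stop.

```bash
python3 - <<'E'
from h import *
a=-.1575; ax=np.array([.522,-.285])
cs=np.array([[np.cos(a),-np.sin(a)],[np.sin(a),np.cos(a)]])
def P(th,o,rad=.036,z=.0715):
    u=np.array([-np.cos(th),np.sin(th)]); n=np.array([np.sin(th),np.cos(th)])
    return list(np.r_[ax+cs@(rad*u-o*n),z])
for o in (.0165,.0145,.0125,.0105,.0085,.0065,.0045):
    th=1.571
    g=r.move_l(P(th,o),rot=down(a-th),vel=.03,guard=20)
    f=np.array(telemetry.current_wrist_force())[:2]; e=cs.T@(np.array(telemetry.current_ee_pos())[:2]-ax)
    print(o,g,"box-frame f",(cs.T@f).round(1),"tool rel axis",e.round(4))
    if g or np.hypot(*f)>13: break
c=cam("wrist");im=vision.snapshot("wrist"); cv2.imwrite("pics/w6.png",im[:,:,::-1])
print(telemetry.current_t())
E
```

```text
0.0165 False box-frame f [-4.   1.3] tool rel axis [-0.0169  0.0361]
0.0145 False box-frame f [-6.5  1. ] tool rel axis [-0.0167  0.0361]
0.0125 False box-frame f [-9.8 -0.2] tool rel axis [-0.0165  0.0361]
0.0105 False box-frame f [-14.2  -0.9] tool rel axis [-0.0163  0.0362]
19.9167
```

View pics/w6.png

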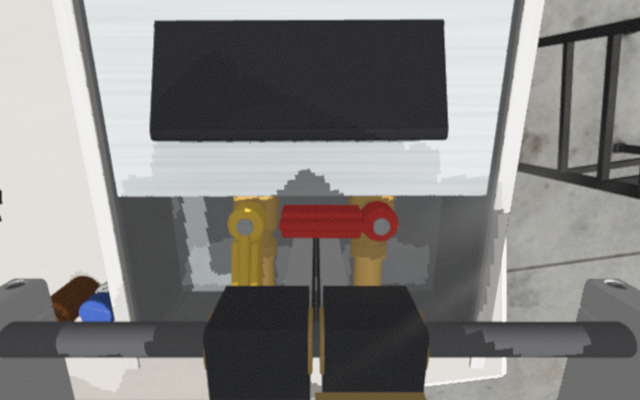

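The push stalls firmly at 14 N, and the handle lies parallel to the cover edge, so it is on its stop. I'll back off, lift and verify.

```bash
python3 - <<'E'
from h import *
a=-.1575; ax=np.array([.522,-.285])
cs=np.array([[np.cos(a),-np.sin(a)],[np.sin(a),np.cos(a)]])
def P(x,y,z): return list(np.r_[ax+cs@np.array([x,y]),z])
r.move_l(P(-.032,.036,.0715),vel=.1)
r.move_l(P(-.032,.036,.20),vel=.2)
r.move_l(P(-.12,.036,.24),vel=.25)
c=cam("wrist");im=vision.snapshot("wrist"); cv2.imwrite("pics/w7.png",im[:,:,::-1])
for n in ("scene","top"):
    if n!="wrist": i=vision.snapshot(n); cv2.imwrite(f"pics/{n}7.png",i[:,:,::-1])
    M={}
    for t in ("red_valve","red_tip","yellow_valve","yellow_tip","cover_step","vial_blue","vial_orange"):
        d=models.mark_of(t,n)[:1]; M[t]=np.array(d[0]["at"]) if d else None; print(n,t,None if not d else (M[t].round(4),d[0]["score"]))
    for k in ("red","yellow"):
        if M[k+"_valve"] is not None and M[k+"_tip"] is not None:
            v=cs.T@(M[k+"_tip"]-M[k+"_valve"])[:2]; print(k,"lever",np.arctan2(v[1],-v[0]).round(3),np.hypot(*v).round(3))
a_,b_=cv2.imread("pics/scene7.png"),cv2.imread("pics/top7.png")
cv2.imwrite("pics/s7c.png",cv2.resize(a_[170:310,340:520],None,fx=4,fy=4,interpolation=cv2.INTER_CUBIC))
print(telemetry.current_t(),np.round(telemetry.current_wrist_force(),2))
E
```

```text
scene red_valve (array([ 0.5222, -0.2844,  0.0075]), 0.62)
scene red_tip (array([ 0.5303, -0.2298,  0.0483]), 0.59)
scene yellow_valve (array([ 0.5331, -0.2102,  0.0035]), 0.53)
scene yellow_tip (array([ 0.4859, -0.1996,  0.0532]), 0.64)
scene cover_step (array([ 0.5779, -0.2497,  0.0797]), 0.76)
scene vial_blue (array([ 4.901e-01, -1.050e-01, -1.000e-04]), 0.56)
scene vial_orange (array([ 0.4786, -0.0646, -0.0042]), 0.73)
red lever 1.561 0.055
yellow lever 0.063 0.048
top red_valve (array([ 0.527 , -0.2841,  0.0083]), 0.71)
top red_tip (array([ 0.5254, -0.2318,  0.0509]), 0.44)
top yellow_valve (array([ 0.5346, -0.2088,  0.0093]), 0.83)
top yellow_tip (array([ 0.4818, -0.2018,  0.0534]), 0.7)
top cover_step (array([ 0.5789, -0.2498,  0.0804]), 0.85)
top vial_blue (array([ 0.5775, -0.25  ,  0.079 ]), 0.53)
top vial_orange (array([0.4431, 0.2573, 0.0015]), 0.65)
red lever 1.383 0.052
yellow lever -0.026 0.053
22.4583 [-0.24 -0.16  0.17]
```

View pics/s7c.png

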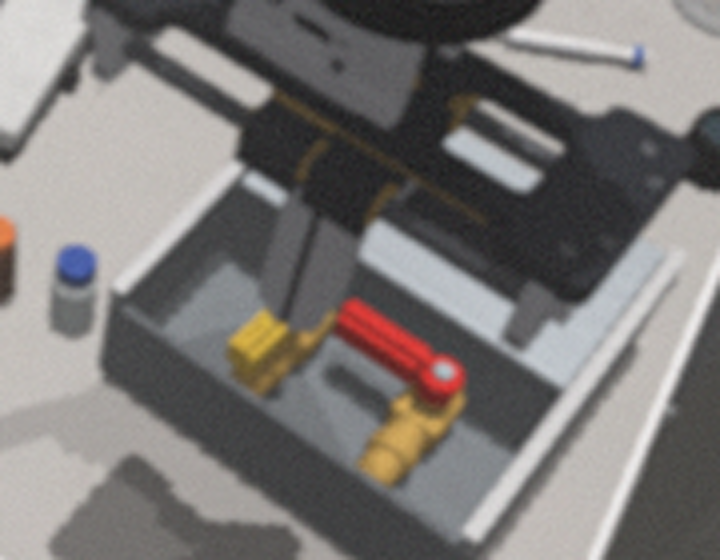

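View pics/top7.png

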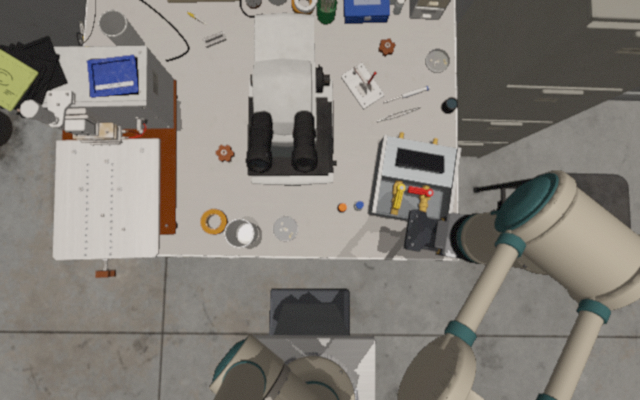

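```bash
python3 - <<'E'
import cv2
b=cv2.imread("pics/top7.png"); cv2.imwrite("pics/t7c.png",cv2.resize(b[125:225,360:470],None,fx=6,fy=6,interpolation=cv2.INTER_CUBIC))
E
```

```text
(no output)
```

View pics/t7c.png

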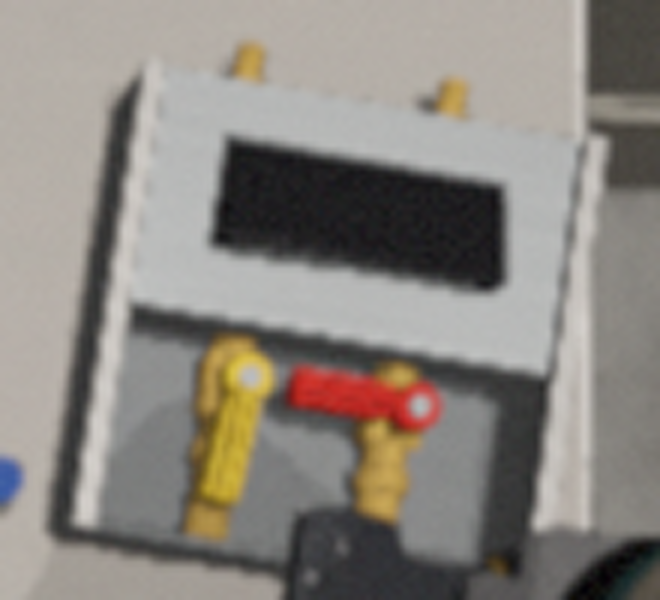

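View pics/w7.png

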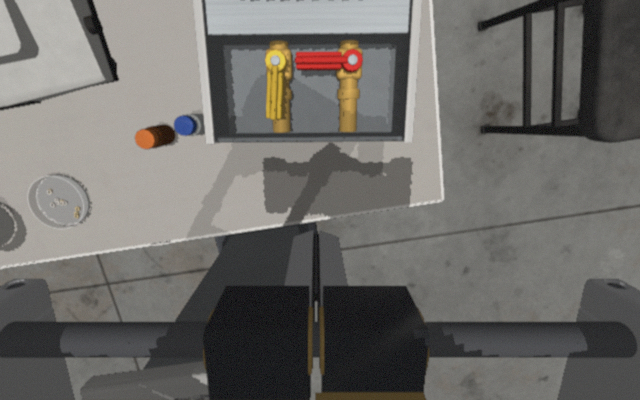

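```bash
python3 - <<'E'
from plant import r,telemetry
r.sign_off(); print(telemetry.current_t())
E
```

```text
the job is handed in; nothing more can be done
the job is handed in; nothing more can be done
```

The steel cover is fully back and left open, and the red handle is shut against its stop. I handed the job in at about 22.5 s on the robot's clock. The sign-off gave no verdict.

- **Cover:** I pushed it back with the closed fingertips on the thumb step. It stalled at the same place on a second push, with the force rising to 19 N, so I take it to be on its end stop. In the last top picture the plate covers the whole deck.
- **Red handle:** I pushed it clockwise along its arc without gripping it, until it stalled at 14 N. In the pictures it lies parallel to the cover's edge, pointing left.
- **Yellow handle and loose things:** the yellow handle still points to the front, and the vials, dish, jar and tape stand where they were. At hand-in the gripper was clear of everything.

Some of the network readings disagreed:
- **Red handle angle:** the scene camera gave 1.56 rad and the top camera 1.38 rad. That spread fits the networks' 4 mm error; I relied on the hard stall and the pictures.
- **Cover travel:** the networks put it at about 85 mm instead of 94 mm. Here I relied on the hard stall and the pictures.
- **Vials:** in the last top picture the networks placed both vials wrongly. The pictures and the scene camera show them in place.

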